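Load the humidity chamber

ROBOT

A 6-joint arm with a two-finger parallel gripper is mounted at the origin on the work surface. World frame = base frame: x ahead of the robot, y to its left, z up, the work surface at z = 0. Lengths are in m, angles in degrees, forces in N, time in s.
With the tool pointing down it reaches from about 0.35 to 0.875 m from the base axis. Payload 4.2 kg.
Tool frame: the origin (TCP) lies midway between the tips of the shut fingers; the grasp point (between the pads) lies 19 mm behind it; z points along the fingers, y is the direction in which the jaws open and shut (so a half turn about z gives the same grasp; the last joint's range is limited). The gripper opens to 87 mm and grips with 3 to 60 N. Pads are 19 mm wide; open, the fingers measure 117 mm over their backs; the gripper's body (75 mm by 190 mm) begins 51 mm behind the grasp point.
Start: joints at [-62.017, 22.042, 0.453, 0, -68.411, -14.817], TCP at [0.142, -0.609, 0.223] pointing down, gripper open.
Joint ranges: [-179.83, 179.83], [-69.29, 118.12], [-61.27, 80.66], [-181.25, 117.63], [-171.15, -9.14], [-177.46, 177.46]. Speed limits (degrees/s): [159.86, 159.86, 180, 180, 180, 180].

INTERFACE

Orientations are given as a 3x3 rotation matrix whose columns are the frame's x, y, z axes.
In Python, from station import r gives the robot as it stands.
- The arm moves only by the tool carry_out, never from a script. Its argument "steps" is a list of rows, each a list of 2 entries, a list of its own where there are three numbers: the shift along the tool's x, y, z in cm, then the turn about the tool's z in degrees. In form: [[[x, y, z], twist], ...]. A call has 1 to 20 rows; each row is the pose to reach, as a shift and turn from the pose measured when the call began, along the tool's axes at that moment; what a row does not reach only later rows make up. A row lasts 1/10 s, in which the tool goes at most 50 mm and 8.59 degrees, less where a joint would pass 70% of its speed; a pose out of reach is approached as far as the arm can. A call with a gripper value outside its range is refused whole. "gripper" is the gripper's target within -1 to 1 (fully open at 1, half-way at 0, shut at -1), set as the call begins (left out, the last holds). The fingers move at their own pace and stop on an object; the grip force is fixed at half the most. Time passes only in rows, so rows that repeat a pose let the fingers close. It gives the time, the measured TCP pose, the force and the opening at its end, in the units of the state.
- r.sense(): the state, without advancing time (a new reading comes with each control period).
- r.capture(name): name is "side" or "top" or "wrist"; returns the picture (480x640x3 uint8, red, green, blue); there is no depth.
- r.calibration(name): a dict with "camera_matrix" (3x3 intrinsics, pixels), "world_from_camera" (4x4, takes a point from camera to world coordinates). Camera axes: x right, y up, looking along -z (the intrinsics and any distortion apply to the point x, -y, -z); pixel columns grow to the right and rows downward; lengths in m; the calibration is good to about 2 mm. The wrist camera is an equidistant fisheye: a pixel r from the principal point sees the ray r / f radians off the axis. A picture is of the moment at which its call begins: read the wrist's pose just before it. calibration takes no time and is no camera call; for the wrist camera it gives the pose at the moment of the call.
- r.finish_job(): hands the job in, once; it reports no verdict.
Trained networks look in the newest picture that a camera, given by its name, has taken for a name from the list of things; names that differ only in an ending like _2 or _b are one class to them, and where a whole thing is asked for, a point or a joint stands for the part that bears it (a point fixed in the world has none). Each returns a list of dicts, best first, with "confidence" (0 to 1); they miss things now and then, are a little off and sometimes report something else, mostly with a low value. They report only what shows in the picture. A call takes as long as a camera call.
- r.cut_out(camera, target): "pixels" (480x640 bool, what is visible of it).
- r.place_of(camera, target): "centre" ([x, y, z] in m, in world coordinates, good to about 4 mm: a listed point, or the origin of a listed thing).
The state is a dict: "time_s": time; "joints": joint angles; "joint_velocities": joint speeds; "effort": joint torques, N m; "tcp_pos": TCP position; "ee_rot": TCP orientation; "wrist_force": force on the tool from outside, world axes, zero at the start; "moment": the same for the moment, N m; "gripper_width": opening from 0.0 (shut) to 1.0 (fully open).
Only numpy, scipy, OpenCV 4.12 (cv2) and the standard library are available. Lean on these libraries where they do the work, as an engineer would, in place of code of your own. Each camera call takes 0.05 s, during which the arm holds its last target. There are 200 camera calls.

TASK

Load the white humidity chamber in this order: stand the white cartridge in the middle of the chamber's floor, then lay the steel shelf level on the ledges above it, then set the green-topped dish on the shelf's green ring and the orange-topped dish on its orange ring, and last put the clear lid over everything so that it sits down squarely on the chamber's flange all round. Set the two dishes down upright rather than dropping them, and leave the yellow-topped dish and the two little glass vials where they are.

Things in the scene. Friction and masses are not known exactly. Their poses are not given: they have to be found in the camera images.
- base: (All sizes in mm.) Chamber base, fixed: white tray, black flange. Origin: centre of underside; x along its length. Walls 160 x 110 outside, 150 x 100 inside, rim 38 above the table. Floor 5 up. Ledges for the shelf at both short ends: 15 wide, top 32 up; 120 x 100 of floor between them, grey circle in its middle. Flange round the walls 192 x 142, top 14 up; the lid's skirt stands on it.
- cartridge_mid (a point): Humidity cartridge, loose, about 60 g: upright closed white cylinder, blue band, black vent holes in its top, 44 mm diameter, 24 mm high. The point is its centre, half-way up. Its place is the middle of the base's floor; beside it there is most room for fingers along the base's length.
- shelf_grip (a point): Steel shelf, loose, 0.3 kg: plate 140 (x) x 90 (y) x 3, over its middle a bow handle of 8 mm bar, 56 long in y. Point: middle of the handle's top bar, 30 above the plate's underside. Painted rings, 51 wide: green centred 38 towards +x, orange 38 towards -x. Fits in the base with 5 to spare a side, long side along the base's, either way round; seated, the point is 62 above the base's origin.
- dish_green_mid (a point): Lidded culture dish with a green top, loose, about 20 g: flat cylinder 40 mm diameter, 14 mm high. The point is its centre, half-way up; on the shelf it lies 20 mm below the shelf's handle point.
- dish_orange_mid (a point): The same dish with an orange top, loose. The point is its centre, half-way up.
- dish_yellow_mid (a point): The same dish with a yellow top, another patient's: to be left alone. The point is its centre.
- lid_grip (a point): Clear lid, blue edges, loose, 0.35 kg: upturned box, 178 (x) x 128 (y) outside, 172 x 122 x 60 inside, roof 64 above its lower edge, black bow handle of 10 mm bar over its middle, 66 long in y. Point: middle of the handle's top bar, 92 above the lower edge. Goes over the base's walls with 6 to spare a side, either way round; seated, the point is 106 above the base's origin.
- vial_amber_mid (a point): Bystander: small amber glass vial with white cap, standing, 24 mm diameter, 47 mm high. The point is its centre. To be left alone.
- vial_blue_mid (a point): Bystander: small clear glass vial with blue cap, standing, 24 mm diameter, 47 mm high. The point is its centre. To be left alone.

How it is judged:
By the outcome, as a careful person would: the job done as asked, in the order asked, and still so for the second after the job is handed in, with the robot touching nothing.
It also fails if it takes over 120 s, if anything falls off the work surface, if the arm or the gripper's body presses on something with over 40 N, if the wrist force passes 120 N, or if a joint passes its speed limit or range.

## Working session

There is one attempt and no reset: what is moved stays moved. The work goes in short steps, Python scripts to look and compute and a tool call to move; the robot and the scene stay as the last step left them, time stands still between calls to the robot, and variables do not carry over. Pictures are saved under pics/ and viewed, about 12 in all and at most 16, crops included, and the job is handed in when it is done.

Besides the shell and the picture viewer there is one more tool, called after "Emit:" as name(argument=value, ...), one argument or row to a line, values as JSON. carry_out: Moves the arm, as the interface text tells. Its arguments: {"type":"object","properties":{"steps":{"type":"array","items":{"type":"array"}},"gripper":{"type":"number"}},"required":["steps"]}

```bash
ls; mkdir -p pics; python3 - <<'E'
from station import r
import cv2,numpy as np
s=r.sense();print({k:np.round(v,3).tolist() for k,v in s.items()})
for c in ["top","side","wrist"]:
    im=r.capture(c);cv2.imwrite(f"pics/{c}0.png",im[:,:,::-1])
    for n in ["base","cartridge_mid","shelf_grip","dish_green_mid","dish_orange_mid","dish_yellow_mid","lid_grip","vial_amber_mid","vial_blue_mid"]:
        print(c,n,[(np.round(d["centre"],4).tolist(),round(d["confidence"],2)) for d in r.place_of(c,n)[:2]])
a=cv2.imread("pics/top0.png");
for c in ["top","side"]:
    k=r.calibration(c);print(k)
E
```

```text
pics
{'time_s': 0.0, 'joints': [-62.015, 22.09, 0.378, -0.028, -68.411, -14.817], 'joint_velocities': [-0.005, -0.018, 0.049, 0.102, -0.033, -0.008], 'effort': [-0.001, -39.066, 18.741, 4.22, 0.011, -0.0], 'tcp_pos': [0.142, -0.608, 0.221], 'ee_rot': [[-0.974, -0.228, -0.001], [-0.228, 0.974, 0.002], [0.0, 0.002, -1.0]], 'wrist_force': [0.383, 0.391, -0.054], 'moment': [-0.045, -0.076, 0.025], 'gripper_width': 0.996}
top base [([0.6502, -0.0094, 0.0014], 0.86)]
top cartridge_mid [([0.451, -0.0837, 0.0115], 0.55)]
top shelf_grip [([0.5842, 0.276, 0.0334], 0.67)]
top dish_green_mid [([0.4032, -0.3672, 0.0059], 0.64)]
top dish_orange_mid [([0.4512, 0.1178, 0.0077], 0.62)]
top dish_yellow_mid [([0.4024, 0.3484, 0.0111], 0.73)]
top lid_grip [([0.5886, -0.2959, 0.0898], 0.62)]
top vial_amber_mid [([0.4202, 0.2332, 0.0217], 0.41)]
top vial_blue_mid [([0.4145, -0.227, 0.023], 0.55)]
side base [([0.6475, -0.0121, -0.001], 0.57), ([0.4155, 0.2321, 0.0223], 0.28)]
side cartridge_mid [([0.4444, -0.0825, 0.0111], 0.68)]
side shelf_grip [([0.5822, 0.2723, 0.0319], 0.94)]
side dish_green_mid [([0.3
[... 873 characters left out ...]
1],
       [-9.99449562e-01,  3.25884712e-02, -6.20997019e-03,
         1.05524102e-02],
       [ 1.20658974e-03,  2.22773154e-01,  9.74869564e-01,
         1.41983863e+00],
       [ 0.00000000e+00,  0.00000000e+00,  0.00000000e+00,
         1.00000000e+00]])}
{'camera_matrix': array([[565.84542981,   0.        , 317.25485018],
       [  0.        , 565.84542981, 232.73199866],
       [  0.        ,   0.        ,   1.        ]]), 'world_from_camera': array([[-0.9251223 ,  0.20521329, -0.31943111,  0.16748795],
       [-0.37961587, -0.48585723,  0.78729572,  0.82985698],
       [ 0.00636563,  0.84960595,  0.52737957,  0.6584832 ],
       [ 0.        ,  0.        ,  0.        ,  1.        ]])}
```

View pics/top0.png

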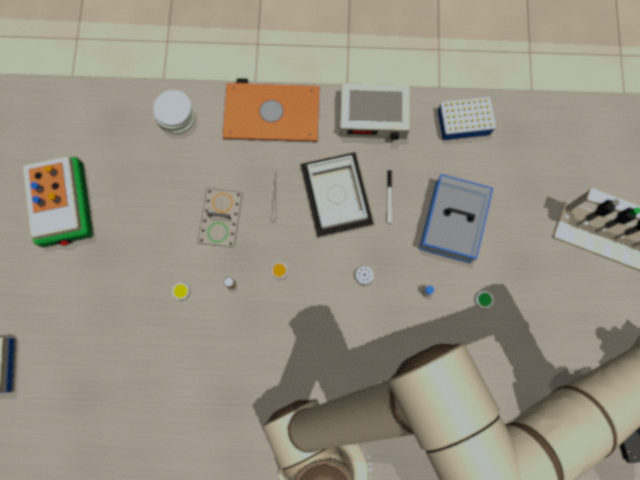

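View pics/side0.png

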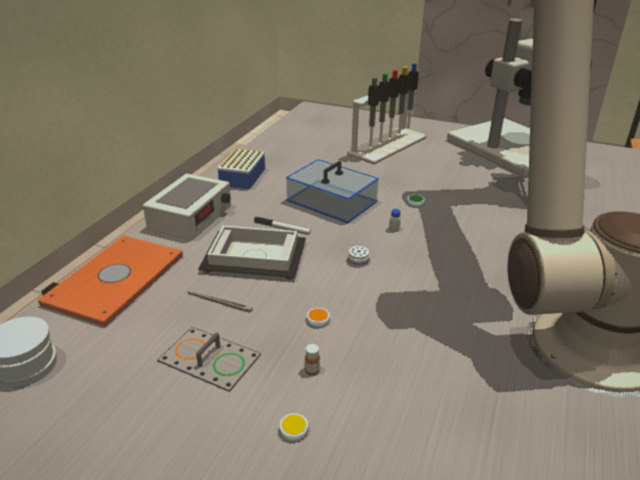

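Top view: base at px (337,193), shelf at (220,217) with green ring towards the robot, lid at (457,215), cartridge at (364,274), green dish at (485,299) and orange dish at (280,270). These match the network positions. Next I need yaws.

```bash
cat > h.py <<'E'
from station import r
import numpy as np, cv2
def ray(cam,uv,cal=None):
    k=cal or r.calibration(cam);K=k["camera_matrix"];T=k["world_from_camera"]
    uv=np.atleast_2d(np.asarray(uv,float))
    a=(uv-[K[0,2],K[1,2]])/[K[0,0],K[1,1]]
    if cam=="wrist":
        t=np.linalg.norm(a,axis=1,keepdims=True);a=a/np.maximum(t,1e-9)
        d=np.hstack([np.sin(t)*a,np.cos(t)])
    else: d=np.hstack([a,np.ones((len(a),1))])
    return T[:3,3],(d*[1,-1,-1])@T[:3,:3].T
def onplane(cam,uv,z,cal=None):
    o,d=ray(cam,uv,cal);return (o+d*((z-o[2])/d[:,2:]))[:,:2]
def proj(cam,P,cal=None):
    k=cal or r.calibration(cam);K=k["camera_matrix"];T=k["world_from_camera"]
    c=(np.atleast_2d(P)-T[:3,3])@T[:3,:3]*[1,-1,-1]
    if cam=="wrist":
        n=np.linalg.norm(c[:,:2],axis=1,keepdims=True);a=c[:,:2]/np.maximum(n,1e-9)*np.arctan2(n,c[:,2:])
    else: a=c[:,:2]/c[:,2:]
    return a*[K[0,0],K[1,1]]+[K[0,2],K[1,2]]
def rect(cam,mask,z,cal=None):
    ys,xs=np.nonzero(mask);p=onplane(cam,np.c_[xs,ys],z,cal)
    (c,s,a)=cv2.minAreaRect((p*1000).astype(np.float32))
    if s[0]<s[1]: s=s[::-1];a+=90
    return np.round(c,1),np.round(s,1),round((a+90)%180-90,2)   # mm, long-side yaw
def plan(x,y,z,ang):
    "tcp target (m), world angle of jaw axis mod 180 (deg) -> shift cm, twist deg from the present pose"
    s=r.sense();R=np.array(s["ee_rot"]);p=np.array(s["tcp_pos"])
    now=np.degrees(np.arctan2(R[1,1],R[0,1]));d=(ang-now+90)%180-90
    print("tcp",np.round(p,4),"jaw",round(now,2),"q6",round(s["joints"][5],1),"shift",np.round(R.T@(np.array([x,y,z])-p)*100,2),"twist",round(-d,2),"F",np.round(s["wrist_force"],1),"w",round(s["gripper_width"],3),"t",round(s["time_s"],2))
def save(cam,name):
    cal=r.calibration(cam);im=r.capture(cam);cv2.imwrite(f"pics/{name}.png",im[:,:,::-1]);return im,cal
E
python3 - <<'E'
from h import *
for n,z in [("base",.014),("shelf_grip",.003),("lid_grip",.064)]:
    c=r.cut_out("top",n) if 0 else None
r.capture("top")
for n,z in [("base",.014),("shelf_grip",.003),("lid_grip",.064)]:
    for c in r.cut_out("top",n)[:1]: print(n,round(c["confidence"],2),rect("top",c["pixels"],z))
plan(.448,-.083,.15,15);plan(.448,-.083,.25,0)
E
```

```text
base 0.72 (array([648.2, -13.1]), array([198.8, 144.4]), 15.28)
shelf_grip 0.9 (array([579.9, 270.2]), array([143.3,  93.4]), -5.05)
lid_grip 0.78 (array([ 582.7, -294.7]), array([199.1, 138.5]), -14.03)
tcp [ 0.1424 -0.6086  0.2226] jaw 103.17 q6 -14.8 shift [-41.73  44.21   7.25] twist 88.17 F [-0.4 -0.8 -0.2] w 0.995 t 1.7
tcp [ 0.1424 -0.6086  0.2226] jaw 103.17 q6 -14.8 shift [-41.73  44.21  -2.75] twist -76.83 F [-0.4 -0.8 -0.2] w 0.995 t 1.7
```

Emit:
carry_out(
  steps=[
    [[-41.7, 44.2, 6], -92],
    [[-41.7, 44.2, 6], -92],
    [[-41.7, 44.2, 6], -92],
    [[-41.7, 44.2, 6], -92],
    [[-41.7, 44.2, 6], -92],
    [[-41.7, 44.2, 6], -92],
    [[-41.7, 44.2, 6], -92],
    [[-41.7, 44.2, 6], -92],
    [[-41.7, 44.2, 6], -92],
    [[-41.7, 44.2, 6], -92],
    [[-41.7, 44.2, 6], -92],
    [[-41.7, 44.2, 6], -92],
    [[-41.7, 44.2, 6], -92],
    [[-41.7, 44.2, 6], -92],
    [[-41.7, 44.2, 6], -92],
  ],
  gripper=1,
)

```text
time_s: 3.2
tcp_pos: [0.4472, -0.0836, 0.1625]
ee_rot: [[0.261, -0.965, -0.001], [-0.965, -0.261, -0.0], [-0.0, 0.001, -1.0]]
wrist_force: [-0.3, -0.2, 0.5]
gripper_width: 1.001
```

```bash
python3 - <<'E'
from h import *
im,cal=save("wrist","w1")
for n in ["cartridge_mid","base"]:
    print(n,[(np.round(d["centre"],4).tolist(),round(d["confidence"],2)) for d in r.place_of("wrist",n)[:2]])
for n,z in [("base",.014),("cartridge_mid",.024)]:
    for c in r.cut_out("wrist",n)[:1]: print(n,round(c["confidence"],2),rect("wrist",c["pixels"],z,cal))
plan(.448,-.083,.012,195)
E
```

```text
cartridge_mid [([0.4492, -0.0831, 0.0123], 0.75)]
base [([0.651, -0.0132, 0.0026], 0.59)]
base 0.95 (array([651.5, -10.8]), array([203. , 143.1]), 14.64)
cartridge_mid 0.92 (array([447.7, -84.9]), array([43.4, 43.3]), -29.63)
tcp [ 0.4473 -0.0842  0.1628] jaw -164.95 q6 5.2 shift [-0.1  -0.1  15.08] twist 0.05 F [ 0.  -0.3  0.1] w 0.997 t 3.45
```

View pics/w1.png

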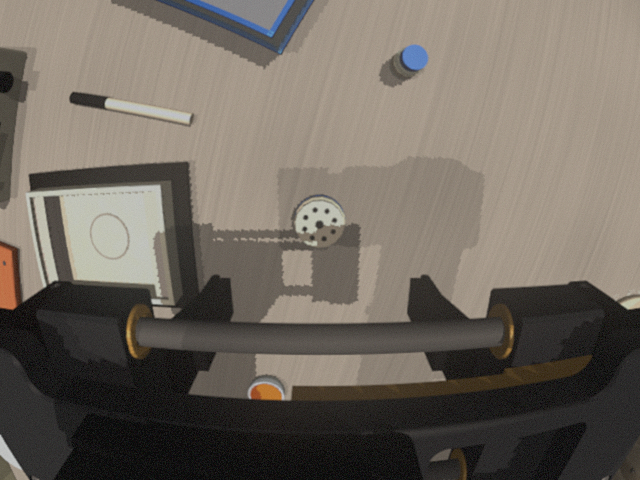

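Wrist view: cartridge at px (320,221), centred between the fingers; base at the left around (110,235) with the grey circle visible. Descending.

Emit:
carry_out(
  steps=[
    [[-0.1, -0.1, 5], 0],
    [[-0.1, -0.1, 10], 0],
    [[-0.1, -0.1, 13], 0],
    [[-0.1, -0.1, 15], 0],
    [[-0.1, -0.1, 15.7], 0],
    [[-0.1, -0.1, 15.7], 0],
    [[-0.1, -0.1, 15.7], 0],
  ],
)

```text
time_s: 4.15
tcp_pos: [0.4489, -0.0831, 0.0067]
ee_rot: [[0.26, -0.966, 0.002], [-0.966, -0.26, 0.0], [0.0, -0.002, -1.0]]
wrist_force: [-0.3, -0.3, -0.0]
gripper_width: 1.001
```

Emit:
carry_out(
  steps=[
    [[0, 0, 0], 0],
    [[0, 0, 0], 0],
    [[0, 0, 0], 0],
    [[0, 0, 0], 0],
    [[0, 0, 0], 0],
    [[0, 0, 0], 0],
    [[0, 0, 0], 0],
    [[0, 0, -3], 0],
    [[0, 0, -7], 0],
    [[0, 0, -10], 0],
    [[0, 0, -10], 0],
  ],
  gripper=-1,
)

```text
time_s: 5.25
tcp_pos: [0.4517, -0.0829, 0.1107]
ee_rot: [[0.26, -0.965, 0.012], [-0.965, -0.26, 0.001], [0.002, -0.012, -1.0]]
wrist_force: [0.2, 0.5, -1.7]
gripper_width: 0.491
```

```bash
python3 - <<'E'
from h import *
plan(.650,-.0115,.105,194.8)
im,cal=save("wrist","w2")
for n,z in [("base",.014)]:
    for c in r.cut_out("wrist",n)[:1]: print(n,round(c["confidence"],2),rect("wrist",c["pixels"],z,cal))
print(r.place_of("wrist","cartridge_mid")[:1])
E
```

```text
tcp [ 0.4517 -0.0829  0.1107] jaw -164.9 q6 5.0 shift [ -1.73 -20.99   0.81] twist 0.3 F [ 0.2  0.5 -1.7] w 0.491 t 5.25
base 0.59 (array([656.6, -17.9]), array([209.4, 127.1]), 14.97)
[{'centre': [0.4516, -0.0858, 0.1184], 'confidence': 0.59}]
```

Emit:
carry_out(
  steps=[
    [[-0.5, -5, 0], 0.3],
    [[-1, -10, 0], 0.3],
    [[-1.5, -15, 0], 0.3],
    [[-1.9, -19, 0], 0.3],
    [[-1.9, -21, 0], 0.3],
    [[-1.9, -21, 0], 0.3],
    [[-1.9, -21, 0], 0.3],
  ],
)

```text
time_s: 6.1
tcp_pos: [0.6441, -0.0106, 0.1035]
ee_rot: [[0.254, -0.967, -0.004], [-0.967, -0.254, -0.0], [-0.001, 0.004, -1.0]]
wrist_force: [-0.1, 0.3, -0.7]
gripper_width: 0.496
```

```bash
python3 - <<'E'
from h import *
im,cal=save("wrist","w3")
for c in r.cut_out("wrist","base")[:1]: print(round(c["confidence"],2),rect("wrist",c["pixels"],.014,cal))
r.capture("top")
print(r.place_of("top","base")[:1])
plan(.6495,-.0095,.012,194.8)
E
```

```text
0.8 (array([648.4, -13.2]), array([194.5, 140. ]), 14.48)
[]
tcp [ 0.6446 -0.0109  0.1061] jaw -165.31 q6 1.3 shift [-0.   -0.51  9.41] twist -0.11 F [-0.6 -0.4 -0.2] w 0.49 t 6.3
```

View pics/w3.png

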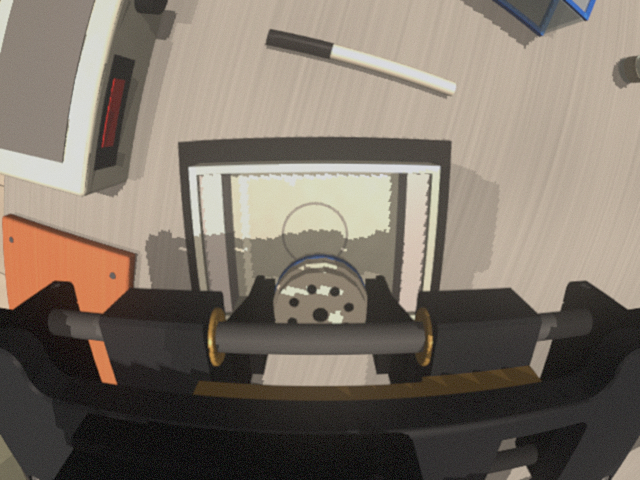

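Wrist view: flange's far corners at px (180,142) and (451,141); grey floor circle centred near (315,236). Cartridge held upright at (320,300). I'll compute the base pose from these.

```bash
python3 - <<'E'
from h import *
cal=r.calibration("wrist")
print(onplane("wrist",[[315,236]],.005,cal))
p=onplane("wrist",[[180,142.5],[451,141.5]],.014,cal);d=p[0]-p[1];yaw=np.arctan2(d[1],d[0]);n=np.array([-np.sin(yaw),np.cos(yaw)])
m=p.mean(0);print(p,np.linalg.norm(d),np.degrees(yaw),m+n*.071,m-n*.071)
p=onplane("wrist",[[190,167],[439,167]],.038,cal);d=p[0]-p[1];m=p.mean(0);print("rim",np.linalg.norm(d),np.degrees(np.arctan2(d[1],d[0])),m+n*.055)
E
```

```text
[[ 0.64786337 -0.0094638 ]]
[[ 0.7587869  -0.05478119]
 [ 0.57322345 -0.10390915]] 0.19195663554819117 14.82885248871746 [ 0.64783396 -0.01070986] [ 0.68417638 -0.14798049]
rim 0.16022935128921637 14.624735750705868 [ 0.648201   -0.01063499]
```

Emit:
carry_out(
  steps=[
    [[-0.2, -0.3, 3], 0],
    [[-0.2, -0.3, 6], 0],
    [[-0.2, -0.3, 8], 0],
    [[-0.2, -0.3, 9], 0],
    [[-0.2, -0.3, 9.3], 0],
    [[-0.2, -0.3, 9.4], 0],
    [[-0.2, -0.3, 9.4], 0],
    [[-0.2, -0.3, 9.4], 0],
  ],
)

```text
time_s: 7.1
tcp_pos: [0.6477, -0.008, 0.0134]
ee_rot: [[0.254, -0.967, 0.002], [-0.967, -0.254, 0.001], [-0.0, -0.002, -1.0]]
wrist_force: [-1.1, -0.1, -1.1]
gripper_width: 0.49
```

Emit:
carry_out(
  steps=[
    [[0, 0, 0.15], 0],
    [[0, 0, 0.2], 0],
    [[0, 0, 0.2], 0],
  ],
)

```text
time_s: 7.4
tcp_pos: [0.648, -0.008, 0.0118]
ee_rot: [[0.254, -0.967, 0.003], [-0.967, -0.254, 0.001], [-0.0, -0.003, -1.0]]
wrist_force: [0.6, 0.6, 0.7]
gripper_width: 0.488
```

Emit:
carry_out(
  steps=[
    [[0, 0, 0], 0],
    [[0, 0, 0], 0],
    [[0, 0, 0], 0],
    [[0, 0, 0], 0],
    [[0, 0, -3], 0],
    [[0, 0, -8], 0],
    [[0, 0, -13], 0],
    [[0, 0, -15], 0],
    [[0, 0, -15], 0],
  ],
  gripper=0.4,
)

```text
time_s: 8.3
tcp_pos: [0.65, -0.0078, 0.1669]
ee_rot: [[0.254, -0.967, 0.012], [-0.967, -0.254, 0.002], [0.001, -0.012, -1.0]]
wrist_force: [0.6, 0.5, -0.2]
gripper_width: 0.7
```

```bash
python3 - <<'E'
from h import *
im,cal=save("wrist","w4")
for c in r.cut_out("wrist","cartridge_mid")[:1]: print(round(c["confidence"],2),rect("wrist",c["pixels"],.029,cal))
print(r.place_of("wrist","cartridge_mid")[:1])
plan(.583,.271,.15,-5+180)
E
```

```text
0.91 (array([648.5,  -9.4]), array([44.7, 43.4]), -30.24)
[{'centre': [0.6465, -0.0086, 0.019], 'confidence': 0.86}]
tcp [ 0.6466 -0.0081  0.1605] jaw -165.32 q6 1.1 shift [-28.61  -0.92   1.08] twist 19.68 F [ 0.3  1.1 -1.1] w 0.699 t 8.45
```

View pics/w4.png

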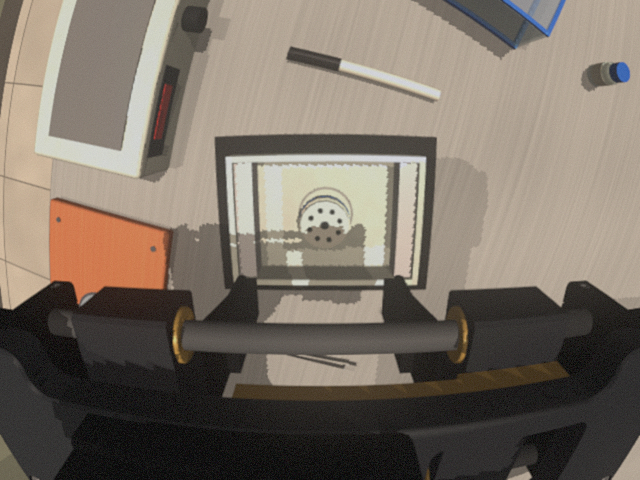

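Cartridge stands in the middle of the floor. Next the shelf.

Emit:
carry_out(
  steps=[
    [[-28.6, -0.9, 1], 19.7],
    [[-28.6, -0.9, 1], 19.7],
    [[-28.6, -0.9, 1], 19.7],
    [[-28.6, -0.9, 1], 19.7],
    [[-28.6, -0.9, 1], 19.7],
    [[-28.6, -0.9, 1], 19.7],
    [[-28.6, -0.9, 1], 19.7],
    [[-28.6, -0.9, 1], 19.7],
    [[-28.6, -0.9, 1], 19.7],
    [[-28.6, -0.9, 1], 19.7],
  ],
  gripper=0.4,
)

```text
time_s: 9.45
tcp_pos: [0.583, 0.2693, 0.1502]
ee_rot: [[-0.089, -0.996, -0.0], [-0.996, 0.089, 0.0], [-0.0, 0.001, -1.0]]
wrist_force: [0.3, -0.1, -0.3]
gripper_width: 0.698
```

```bash
python3 - <<'E'
from h import *
im,cal=save("wrist","w5")
for c in r.cut_out("wrist","shelf_grip")[:1]: print(round(c["confidence"],2),rect("wrist",c["pixels"],.003,cal))
print(r.place_of("wrist","shelf_grip")[:1])
hsv=cv2.cvtColor(im,cv2.COLOR_RGB2HSV)
for n,lo,hi in [("green",(45,120,60),(80,255,255)),("orange",(8,150,100),(20,255,255))]:
    m=cv2.inRange(hsv,lo,hi);ys,xs=np.nonzero(m);p=onplane("wrist",np.c_[xs,ys],.003,cal)
    k=np.hypot(*(p-[.583,.271]).T)<.08;(c,rad)=cv2.minEnclosingCircle(p[k].astype(np.float32)*1000);print(n,k.sum(),c,rad)
plan(.583,.271,.15,-5+180)
E
```

```text
0.83 (array([580.9, 272.9]), array([141.3,  91.3]), -4.71)
[{'centre': [0.5836, 0.2716, 0.0298], 'confidence': 0.88}]
green 239 (543.0059204101562, 276.832763671875) 24.58412742614746
orange 518 (619.0045166015625, 270.1136474609375) 24.94277000427246
tcp [0.5832 0.2697 0.1508] jaw 174.89 q6 -44.3 shift [-0.13  0.03  0.08] twist -0.11 F [0.2 0.9 0.1] w 0.704 t 9.6
```

View pics/w5.png

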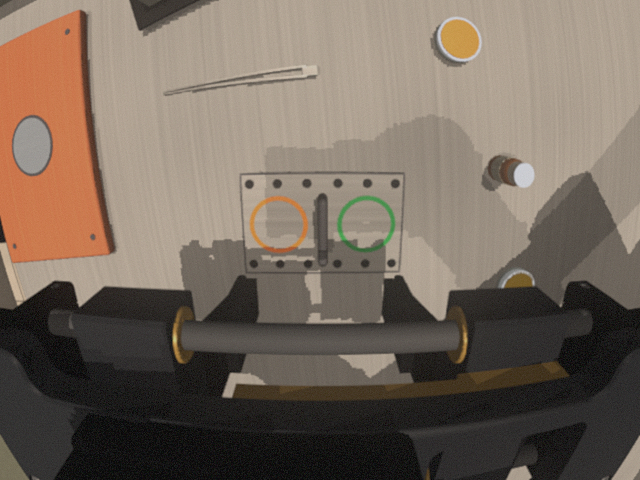

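Wrist view: shelf under the gripper, handle at px (322,230), orange ring at (280,224), green ring at (367,224). Their 76.3 mm spacing agrees with the given 76. Grasping the handle.

Emit:
carry_out(
  steps=[
    [[-0.4, 0.2, 5], 0],
    [[-0.4, 0.2, 9], 0],
    [[-0.4, 0.2, 12], 0],
    [[-0.4, 0.2, 13.5], 0],
    [[-0.4, 0.2, 13.9], 0],
    [[-0.4, 0.2, 13.9], 0],
    [[-0.4, 0.2, 13.9], 0],
  ],
)

```text
time_s: 10.3
tcp_pos: [0.5829, 0.2747, 0.0138]
ee_rot: [[-0.089, -0.996, 0.004], [-0.996, 0.089, 0.003], [-0.003, -0.003, -1.0]]
wrist_force: [-0.3, -0.5, 0.2]
gripper_width: 0.701
```

Emit:
carry_out(
  steps=[
    [[0, 0, 0], 0],
    [[0, 0, 0], 0],
    [[0, 0, 0], 0],
    [[0, 0, 0], 0],
    [[0, 0, 0], 0],
    [[0, 0, 0], 0],
    [[0, 0, 0], 0],
    [[0, 0, 0], 0],
    [[0, 0, 0], 0],
  ],
  gripper=-1,
)

```text
time_s: 11.2
tcp_pos: [0.5825, 0.2746, 0.0136]
ee_rot: [[-0.089, -0.996, 0.003], [-0.996, 0.089, 0.002], [-0.003, -0.002, -1.0]]
wrist_force: [-0.9, -0.2, 0.6]
gripper_width: 0.076
```

Emit:
carry_out(
  steps=[
    [[0, 0, -2], 0],
    [[0, 0, -5], 0],
    [[0, 0, -9], 0],
    [[0, 0, -12], 0],
    [[0, 0, -12], 0],
    [[0, 0, -12], 0],
  ],
)

```text
time_s: 11.8
tcp_pos: [0.5816, 0.2742, 0.1331]
ee_rot: [[-0.09, -0.996, 0.002], [-0.996, 0.09, 0.003], [-0.003, -0.001, -1.0]]
wrist_force: [0.1, -0.3, -4.0]
gripper_width: 0.077
```

```bash
python3 - <<'E'
from h import *
plan(.648,-.0105,.13,14.75+180)
E
```

```text
tcp [0.5816 0.2742 0.1331] jaw 174.85 q6 -44.7 shift [27.76 -9.17  0.23] twist -19.9 F [ 0.1 -0.3 -4. ] w 0.077 t 11.8
```

Emit:
carry_out(
  steps=[
    [[5, -1.6, 0], -4],
    [[10, -3.3, 0], -8],
    [[15, -5, 0], -12],
    [[20, -6.6, 0], -16],
    [[24, -8, 0], -19],
    [[27, -9, 0], -19.9],
    [[27.8, -9.2, 0], -19.9],
    [[27.8, -9.2, 0], -19.9],
    [[27.8, -9.2, 0], -19.9],
    [[27.8, -9.2, 0], -19.9],
    [[27.8, -9.2, 0], -19.9],
  ],
)

```text
time_s: 12.9
tcp_pos: [0.648, -0.0094, 0.1321]
ee_rot: [[0.257, -0.967, 0.001], [-0.967, -0.257, 0.003], [-0.003, -0.002, -1.0]]
wrist_force: [0.8, 0.2, -1.7]
gripper_width: 0.077
```

```bash
python3 - <<'E'
from h import *
im,cal=save("wrist","w6")
print(cal["world_from_camera"][:3,3])
plan(.648,-.0105,.043,14.75+180)
E
```

```text
[ 0.66806482 -0.08552462  0.29438795]
tcp [ 0.6481 -0.0096  0.1323] jaw -165.14 q6 1.6 shift [0.11 0.06 8.93] twist 0.11 F [ 0.6  0.4 -2.7] w 0.078 t 12.95
```

View pics/w6.png

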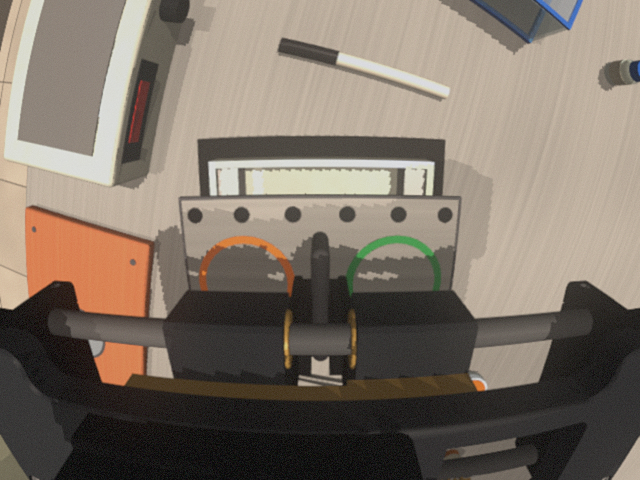

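```bash
python3 - <<'E'
from h import *
cal=r.calibration("wrist")
def f(px,z,half):
    p=onplane("wrist",px,z,cal);d=p[0]-p[1];y=np.arctan2(d[1],d[0]);print(np.linalg.norm(d),np.degrees(y),p.mean(0)+half*np.array([-np.sin(y),np.cos(y)]))
f([[180,198],[460,197]],.1217,.045)
f([[199,140],[445,140]],.014,.071)
f([[209,161],[434,160.5]],.038,.055)
plan(.648,-.0105,.046,194.75)
E
```

```text
0.13881607945014343 15.138583773069753 [ 0.64836882 -0.01106063]
0.19043858787970158 14.970829406095929 [ 0.64680301 -0.01067123]
0.15959436032014512 15.081888272723946 [ 0.64754396 -0.01187963]
tcp [ 0.6481 -0.0096  0.1323] jaw -165.14 q6 1.6 shift [0.11 0.06 8.63] twist 0.11 F [ 0.6  0.4 -2.7] w 0.078 t 12.95
```

Shelf and base coincide within about 1.5 mm and 0.3°. Lowering.

Emit:
carry_out(
  steps=[
    [[0, 0.1, 2.5], 0],
    [[0, 0.1, 5], 0],
    [[0, 0.1, 6.5], 0],
    [[0, 0.1, 7.5], 0],
    [[0, 0.1, 8], 0],
    [[0, 0.1, 8.3], 0],
    [[0, 0.1, 8.5], 0],
    [[0, 0.1, 8.6], 0],
    [[0, 0.1, 8.6], 0],
  ],
)

```text
time_s: 13.85
tcp_pos: [0.6475, -0.0096, 0.0468]
ee_rot: [[0.256, -0.967, 0.002], [-0.967, -0.256, 0.003], [-0.003, -0.003, -1.0]]
wrist_force: [0.1, -0.6, -2.9]
gripper_width: 0.074
```

Emit:
carry_out(
  steps=[
    [[0, 0, 0.1], 0],
    [[0, 0, 0.2], 0],
    [[0, 0, 0.2], 0],
  ],
)

```text
time_s: 14.15
tcp_pos: [0.6481, -0.0095, 0.0456]
ee_rot: [[0.257, -0.966, 0.004], [-0.966, -0.257, 0.003], [-0.002, -0.005, -1.0]]
wrist_force: [0.1, -0.5, 1.4]
gripper_width: 0.076
```

Emit:
carry_out(
  steps=[
    [[0, 0, 0], 0],
    [[0, 0, 0], 0],
    [[0, 0, 0], 0],
    [[0, 0, 0], 0],
    [[0, 0, -3], 0],
    [[0, 0, -8], 0],
    [[0, 0, -12], 0],
    [[0, 0, -12], 0],
    [[0, 0, -12], 0],
  ],
  gripper=0,
)

```text
time_s: 15.05
tcp_pos: [0.648, -0.0097, 0.1669]
ee_rot: [[0.257, -0.967, 0.007], [-0.967, -0.256, 0.004], [-0.002, -0.007, -1.0]]
wrist_force: [0.2, -0.6, -0.5]
gripper_width: 0.496
```

```bash
python3 - <<'E'
from h import *
im,cal=save("wrist","w7")
plan(.402,-.368,.16,104.8)
E
```

```text
tcp [ 0.6471 -0.0099  0.1652] jaw -165.15 q6 1.6 shift [28.34 32.87  0.31] twist -89.95 F [ 0.2 -0.8 -0.3] w 0.498 t 15.1
```

View pics/w7.png

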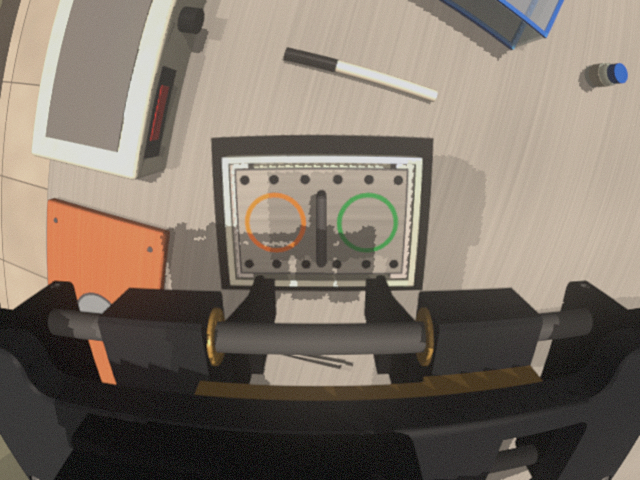

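Shelf lies level inside the rim with an even gap; orange ring at px (276,222), green at (367,222). Now the green dish.

```bash
python3 - <<'E'
from h import *
im=cv2.imread("pics/w7.png");cal=r.calibration("wrist")
hsv=cv2.cvtColor(im,cv2.COLOR_BGR2HSV)
for n,lo,hi in [("green",(45,100,60),(80,255,255)),("orange",(8,150,100),(20,255,255))]:
    m=cv2.inRange(hsv,lo,hi);ys,xs=np.nonzero(m);p=onplane("wrist",np.c_[xs,ys],.035,cal)
    k=np.hypot(*(p-[.648,-.0105]).T)<.068;(c,rad)=cv2.minEnclosingCircle(p[k].astype(np.float32)*1000);print(n,k.sum(),np.round(c,1),rad)
E
```

```text
green 466 [610.5 -21.4] 24.790611267089844
orange 604 [683.6  -1.8] 24.895458221435547
```

Emit:
carry_out(
  steps=[
    [[28.3, 32.9, 0.3], 90],
    [[28.3, 32.9, 0.3], 90],
    [[28.3, 32.9, 0.3], 90],
    [[28.3, 32.9, 0.3], 90],
    [[28.3, 32.9, 0.3], 90],
    [[28.3, 32.9, 0.3], 90],
    [[28.3, 32.9, 0.3], 90],
    [[28.3, 32.9, 0.3], 90],
    [[28.3, 32.9, 0.3], 90],
    [[28.3, 32.9, 0.3], 90],
    [[28.3, 32.9, 0.3], 90],
    [[28.3, 32.9, 0.3], 90],
    [[28.3, 32.9, 0.3], 90],
    [[28.3, 32.9, 0.3], 90],
  ],
  gripper=0.4,
)

```text
time_s: 16.5
tcp_pos: [0.4014, -0.3673, 0.1594]
ee_rot: [[-0.966, -0.258, 0.002], [-0.258, 0.966, 0.004], [-0.003, 0.004, -1.0]]
wrist_force: [-0.2, 0.3, 0.3]
gripper_width: 0.699
```

```bash
python3 - <<'E'
from h import *
im,cal=save("wrist","w8")
for c in r.cut_out("wrist","dish_green_mid")[:2]: print(round(c["confidence"],2),rect("wrist",c["pixels"],.012,cal))
for c in r.cut_out("wrist","lid_grip")[:1]: print("lid",round(c["confidence"],2),rect("wrist",c["pixels"],.06,cal))
print(r.place_of("wrist","dish_green_mid")[:2])
plan(.402,-.368,.003,104.8)
E
```

```text
0.69 (array([ 398.5, -367.9]), array([39.8, 38.8]), 14.93)
lid 0.58 (array([ 491.2, -318.7]), array([123.1,  80. ]), -75.31)
[{'centre': [0.4027, -0.364, 0.0087], 'confidence': 0.95}]
tcp [ 0.4017 -0.3675  0.16  ] jaw 104.91 q6 -49.4 shift [ 0.05 -0.1  15.7 ] twist 0.11 F [ 0.3 -0.1  0.1] w 0.701 t 16.7
```

View pics/w8.png

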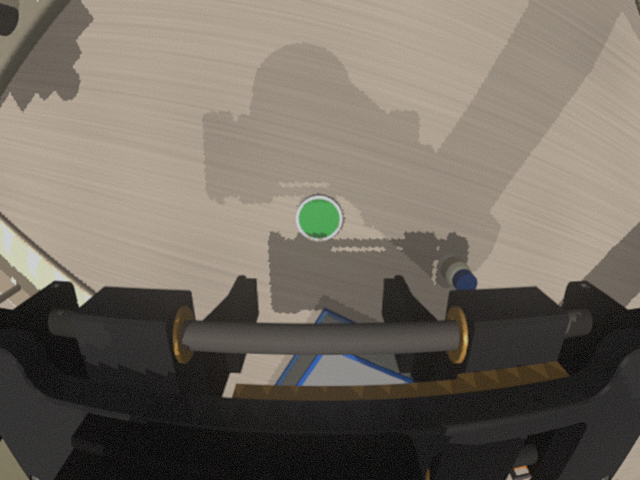

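Emit:
carry_out(
  steps=[
    [[0.3, 0, 5], 0],
    [[0.3, 0, 10], 0],
    [[0.3, 0, 13], 0],
    [[0.3, 0, 15], 0],
    [[0.3, 0, 15.7], 0],
    [[0.3, 0, 15.7], 0],
    [[0.3, 0, 15.7], 0],
    [[0.3, 0, 15.7], 0],
  ],
)

```text
time_s: 17.5
tcp_pos: [0.4003, -0.3681, 0.0044]
ee_rot: [[-0.966, -0.257, 0.006], [-0.257, 0.966, 0.002], [-0.006, 0.001, -1.0]]
wrist_force: [0.4, -0.9, -0.3]
gripper_width: 0.7
```

Emit:
carry_out(
  steps=[
    [[0, 0, 0], 0],
    [[0, 0, 0], 0],
    [[0, 0, 0], 0],
    [[0, 0, 0], 0],
    [[0, 0, 0], 0],
    [[0, 0, 0], 0],
  ],
  gripper=-1,
)

```text
time_s: 18.1
tcp_pos: [0.4004, -0.3682, 0.0047]
ee_rot: [[-0.966, -0.258, 0.006], [-0.258, 0.966, 0.002], [-0.006, 0.001, -1.0]]
wrist_force: [-1.0, 1.3, 3.8]
gripper_width: 0.448
```

Emit:
carry_out(
  steps=[
    [[0, 0, -3], 0],
    [[0, 0, -8], 0],
    [[0, 0, -13], 0],
    [[0, 0, -15], 0],
    [[0, 0, -15], 0],
    [[0, 0, -15], 0],
  ],
)

```text
time_s: 18.7
tcp_pos: [0.3991, -0.3681, 0.1542]
ee_rot: [[-0.966, -0.257, 0.006], [-0.257, 0.966, 0.003], [-0.006, 0.001, -1.0]]
wrist_force: [-0.9, -0.4, -0.1]
gripper_width: 0.446
```

```bash
python3 - <<'E'
from h import *
plan(.611,-.0204,.12,104.8)
im,cal=save("wrist","w9")
print(r.place_of("wrist","dish_green_mid")[:2])
for c in r.cut_out("wrist","dish_green_mid")[:1]: print(round(c["confidence"],2),rect("wrist",c["pixels"],r.sense()["tcp_pos"][2]+.01,cal))
E
```

```text
tcp [ 0.3991 -0.3681  0.1542] jaw 104.9 q6 -49.1 shift [-29.39  28.15   3.65] twist 0.1 F [-0.9 -0.4 -0.1] w 0.446 t 18.7
[{'centre': [0.4003, -0.3666, 0.157], 'confidence': 0.69}]
0.61 (array([ 392.3, -369. ]), array([39.2, 34. ]), -75.16)
```

Emit:
carry_out(
  steps=[
    [[-3.6, 3.5, 0], 0],
    [[-7.2, 7, 0], 0],
    [[-10.8, 10.5, 0], 0],
    [[-14.4, 14, 0], 0],
    [[-18, 17.5, 0], 0],
    [[-21.6, 21, 0], 0],
    [[-25.2, 24.5, 0], 0],
    [[-28, 27, 0], 0],
    [[-29.4, 28.1, 2], 0],
    [[-29.4, 28.1, 5], 0],
    [[-29.4, 28.1, 5], 0],
    [[-29.4, 28.1, 5], 0],
    [[-29.4, 28.1, 5], 0],
  ],
)

```text
time_s: 20.15
tcp_pos: [0.6111, -0.021, 0.1058]
ee_rot: [[-0.966, -0.257, 0.004], [-0.257, 0.966, 0.004], [-0.005, 0.003, -1.0]]
wrist_force: [0.7, 0.1, 0.1]
gripper_width: 0.446
```

```bash
python3 - <<'E'
from h import *
plan(.6115,-.021,.041,104.8)
save("wrist","w10")
E
```

```text
tcp [ 0.6111 -0.021   0.1058] jaw 104.9 q6 -88.1 shift [-0.01 -0.03  6.48] twist 0.1 F [0.7 0.1 0.1] w 0.446 t 20.15
```

View pics/w10.png

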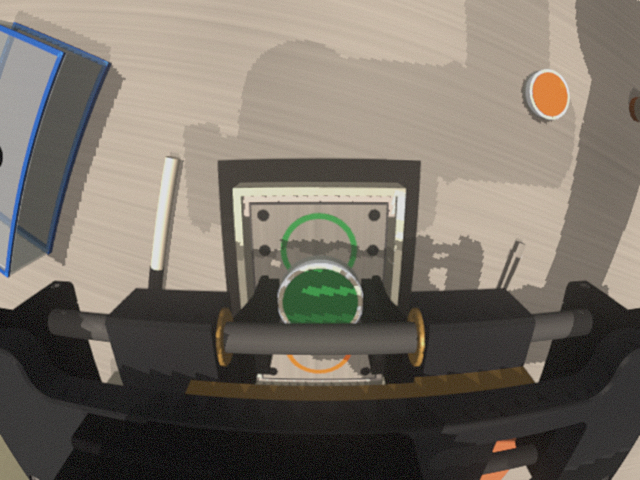

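```bash
python3 - <<'E'
from h import *
cal=r.calibration("wrist")
print("dish",onplane("wrist",[[320,301],[278,301],[362,301],[320,262]],.115,cal))
print("ring",onplane("wrist",[[281,251],[357,251],[319,213]],.035,cal))
E
```

```text
dish [[ 0.60927801 -0.02063308]
 [ 0.61438874 -0.03935289]
 [ 0.60443882 -0.00182358]
 [ 0.59065441 -0.02560518]]
ring [[ 0.61932835 -0.04458065]
 [ 0.60631282  0.00439432]
 [ 0.58774226 -0.02676917]]
```

Dish over the ring, about 2 mm too near the robot (dish front edge at px row 262, ring's at 213). Correcting and lowering.

Emit:
carry_out(
  steps=[
    [[-0.2, 0, 2], 0],
    [[-0.2, 0, 4], 0],
    [[-0.2, 0, 5.3], 0],
    [[-0.2, 0, 6], 0],
    [[-0.2, 0, 6.3], 0],
    [[-0.2, 0, 6.5], 0],
    [[-0.2, 0, 6.5], 0],
    [[-0.2, 0, 6.5], 0],
  ],
)

```text
time_s: 21.0
tcp_pos: [0.6139, -0.0201, 0.0419]
ee_rot: [[-0.966, -0.257, 0.006], [-0.257, 0.966, 0.005], [-0.007, 0.003, -1.0]]
wrist_force: [-0.1, 0.0, 0.4]
gripper_width: 0.444
```

Emit:
carry_out(
  steps=[
    [[0, 0, 0.1], 0],
    [[0, 0, 0.2], 0],
    [[0, 0, 0.2], 0],
  ],
)

```text
time_s: 21.3
tcp_pos: [0.6139, -0.0201, 0.0399]
ee_rot: [[-0.966, -0.257, 0.006], [-0.257, 0.966, 0.005], [-0.007, 0.003, -1.0]]
wrist_force: [-0.2, 0.2, -0.9]
gripper_width: 0.445
```

Emit:
carry_out(
  steps=[
    [[0, 0, 0.05], 0],
    [[0, 0, 0.08], 0],
    [[0, 0, 0.08], 0],
  ],
)

```text
time_s: 21.6
tcp_pos: [0.614, -0.0201, 0.0397]
ee_rot: [[-0.966, -0.257, 0.006], [-0.257, 0.966, 0.004], [-0.007, 0.003, -1.0]]
wrist_force: [-1.5, 0.8, 4.3]
gripper_width: 0.45
```

Emit:
carry_out(
  steps=[
    [[0, 0, 0], 0],
    [[0, 0, 0], 0],
    [[0, 0, 0], 0],
    [[0, 0, 0], 0],
    [[0, 0, -2], 0],
    [[0, 0, -6], 0],
    [[0, 0, -10], 0],
    [[0, 0, -12], 0],
    [[0, 0, -12], 0],
  ],
  gripper=0.35,
)

```text
time_s: 22.5
tcp_pos: [0.6155, -0.0204, 0.1638]
ee_rot: [[-0.966, -0.258, 0.015], [-0.258, 0.966, 0.005], [-0.015, 0.002, -1.0]]
wrist_force: [-0.2, 0.5, 0.2]
gripper_width: 0.676
```

```bash
python3 - <<'E'
from h import *
im,cal=save("wrist","w11")
for c in r.cut_out("wrist","dish_green_mid")[:1]: print(round(c["confidence"],2),rect("wrist",c["pixels"],.047,cal))
for c in r.cut_out("wrist","dish_orange_mid")[:1]: print(round(c["confidence"],2),rect("wrist",c["pixels"],.012,cal))
print(r.place_of("wrist","dish_green_mid")[:1])
print(r.place_of("wrist","dish_orange_mid")[:1])
plan(.450,.119,.16,104.8)
E
```

```text
0.74 (array([612.2, -19.6]), array([41.1, 40.9]), 58.07)
0.62 (array([453.1, 119. ]), array([45. , 38.4]), -68.46)
[{'centre': [0.6133, -0.0159, 0.0472], 'confidence': 0.77}]
[{'centre': [0.4555, 0.1187, 0.003], 'confidence': 0.85}]
tcp [ 0.6122 -0.0207  0.1578] jaw 104.9 q6 -88.1 shift [12.08 17.67 -0.21] twist 0.1 F [-0.8  0.1  0.3] w 0.675 t 22.75
```

Emit:
carry_out(
  steps=[
    [[12.1, 17.7, 0], 0],
    [[12.1, 17.7, 0], 0],
    [[12.1, 17.7, 0], 0],
    [[12.1, 17.7, 0], 0],
    [[12.1, 17.7, 0], 0],
    [[12.1, 17.7, 0], 0],
    [[12.1, 17.7, 0], 0],
    [[12.1, 17.7, 0], 0],
  ],
  gripper=0.4,
)

```text
time_s: 23.55
tcp_pos: [0.4504, 0.1188, 0.1575]
ee_rot: [[-0.967, -0.256, 0.002], [-0.256, 0.967, 0.003], [-0.003, 0.003, -1.0]]
wrist_force: [0.2, 0.4, -0.4]
gripper_width: 0.702
```

```bash
python3 - <<'E'
from h import *
im,cal=save("wrist","w12")
for c in r.cut_out("wrist","dish_orange_mid")[:1]: print(round(c["confidence"],2),rect("wrist",c["pixels"],.012,cal))
print(r.place_of("wrist","dish_orange_mid")[:1])
plan(.450,.119,.0035,104.8)
E
```

```text
0.84 (array([452.8, 120.2]), array([41.9, 40. ]), -1.35)
[{'centre': [0.4574, 0.1195, 0.0038], 'confidence': 0.81}]
tcp [0.4504 0.1186 0.1575] jaw 104.8 q6 -109.9 shift [7.00e-02 1.00e-02 1.54e+01] twist 0.0 F [-0.2 -0.2  0.4] w 0.699 t 23.7
```

Emit:
carry_out(
  steps=[
    [[-0.2, 0.1, 5], 0],
    [[-0.2, 0.1, 10], 0],
    [[-0.2, 0.1, 13], 0],
    [[-0.2, 0.1, 14.8], 0],
    [[-0.2, 0.1, 15.3], 0],
    [[-0.2, 0.1, 15.3], 0],
    [[-0.2, 0.1, 15.3], 0],
    [[-0.2, 0.1, 15.3], 0],
  ],
)

```text
time_s: 24.5
tcp_pos: [0.4533, 0.1211, 0.0057]
ee_rot: [[-0.967, -0.255, 0.005], [-0.255, 0.967, 0.005], [-0.006, 0.004, -1.0]]
wrist_force: [0.4, -0.2, 0.7]
gripper_width: 0.697
```

Emit:
carry_out(
  steps=[
    [[0, 0, 0], 0],
    [[0, 0, 0], 0],
    [[0, 0, 0], 0],
    [[0, 0, 0], 0],
    [[0, 0, 0], 0],
    [[0, 0, 0], 0],
  ],
  gripper=-1,
)

```text
time_s: 25.1
tcp_pos: [0.4534, 0.1212, 0.006]
ee_rot: [[-0.967, -0.256, 0.005], [-0.256, 0.967, 0.005], [-0.006, 0.004, -1.0]]
wrist_force: [-1.0, 0.4, 3.9]
gripper_width: 0.448
```

Emit:
carry_out(
  steps=[
    [[0, 0, -3], 0],
    [[0, 0, -8], 0],
    [[0, 0, -12], 0],
    [[0, 0, -14], 0],
    [[0, 0, -14], 0],
    [[0, 0, -14], 0],
  ],
)

```text
time_s: 25.7
tcp_pos: [0.4522, 0.1203, 0.1457]
ee_rot: [[-0.967, -0.255, 0.005], [-0.255, 0.967, 0.006], [-0.006, 0.004, -1.0]]
wrist_force: [-0.7, -0.3, -0.3]
gripper_width: 0.444
```

```bash
python3 - <<'E'
from h import *
plan(.6845,-.001,.12,104.8)
E
```

```text
tcp [0.4522 0.1203 0.1457] jaw 104.79 q6 -109.9 shift [-19.35 -17.67   2.61] twist -0.01 F [-0.7 -0.3 -0.3] w 0.444 t 25.7
```

Emit:
carry_out(
  steps=[
    [[-3, -2.7, 0], 0],
    [[-6, -5.5, 0], 0],
    [[-9, -8.2, 0], 0],
    [[-12, -11, 0], 0],
    [[-15, -13.7, 0], 0],
    [[-18, -16.4, 0], 0],
    [[-19.3, -17.7, 1], 0],
    [[-19.3, -17.7, 3.5], 0],
    [[-19.3, -17.7, 3.5], 0],
    [[-19.3, -17.7, 3.5], 0],
    [[-19.3, -17.7, 3.5], 0],
  ],
)

```text
time_s: 26.8
tcp_pos: [0.6843, -0.0011, 0.1116]
ee_rot: [[-0.967, -0.256, 0.005], [-0.256, 0.967, 0.005], [-0.006, 0.004, -1.0]]
wrist_force: [-0.3, 0.0, -0.2]
gripper_width: 0.447
```

```bash
python3 - <<'E'
from h import *
plan(.6845,-.001,.041,104.8)
save("wrist","w13")
E
```

```text
tcp [ 0.6843 -0.0011  0.1116] jaw 104.84 q6 -88.3 shift [ 0.03 -0.02  7.06] twist 0.04 F [-0.3  0.  -0.2] w 0.447 t 26.8
```

View pics/w13.png

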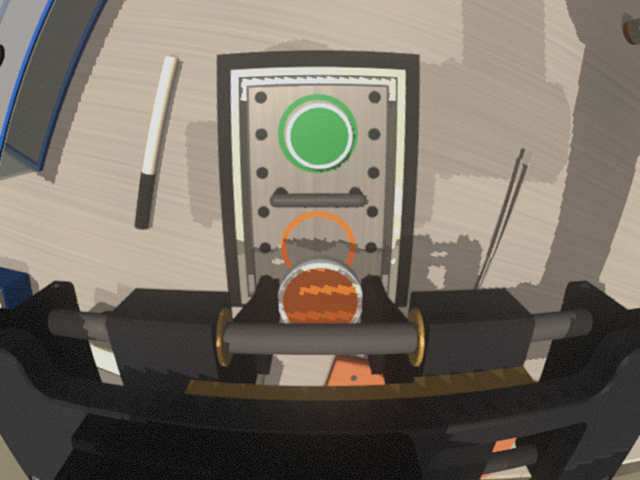

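```bash
python3 - <<'E'
from h import *
cal=r.calibration("wrist");u=np.array([.967,.256])
print("dish",onplane("wrist",[[320,262]],.1196,cal)+u*.020)
print("ring",onplane("wrist",[[319,211]],.035,cal)+u*.02525)
print("green",onplane("wrist",[[320,137]],.048,cal))
print(onplane("wrist",[[218,56],[419,55]],.014,cal))
E
```

```text
dish [[ 6.83758288e-01 -2.99737037e-04]]
ring [[ 6.85591390e-01 -1.29130191e-04]]
green [[ 0.61368054 -0.01859613]]
[[ 0.57463821 -0.1027827 ]
 [ 0.53777996  0.03322827]]
```

Dish is about 2 mm short of the ring centre (front edges at rows 262 and 211); green dish is upright on its ring at (320,137). Shifting 2 mm and lowering.

Emit:
carry_out(
  steps=[
    [[-0.1, 0, 2], 0],
    [[-0.1, 0, 4], 0],
    [[-0.1, 0, 5.5], 0],
    [[-0.1, 0, 6.4], 0],
    [[-0.1, 0, 6.8], 0],
    [[-0.1, 0, 7], 0],
    [[-0.1, 0, 7], 0],
    [[-0.1, 0, 7], 0],
  ],
)

```text
time_s: 27.65
tcp_pos: [0.6865, -0.0003, 0.043]
ee_rot: [[-0.967, -0.256, 0.008], [-0.256, 0.967, 0.006], [-0.009, 0.004, -1.0]]
wrist_force: [0.6, 0.1, 0.5]
gripper_width: 0.446
```

Emit:
carry_out(
  steps=[
    [[0, 0, 0.1], 0],
    [[0, 0, 0.2], 0],
    [[0, 0, 0.25], 0],
    [[0, 0, 0.25], 0],
  ],
)

```text
time_s: 28.05
tcp_pos: [0.6867, -0.0002, 0.0411]
ee_rot: [[-0.967, -0.256, 0.008], [-0.256, 0.967, 0.006], [-0.01, 0.003, -1.0]]
wrist_force: [-1.0, 0.2, 3.3]
gripper_width: 0.443
```

Emit:
carry_out(
  steps=[
    [[0, 0, 0], 0],
    [[0, 0, 0], 0],
    [[0, 0, 0], 0],
    [[0, 0, 0], 0],
    [[0, 0, -2], 0],
    [[0, 0, -6], 0],
    [[0, 0, -10], 0],
    [[0, 0, -14], 0],
    [[0, 0, -16], 0],
    [[0, 0, -16], 0],
  ],
  gripper=0.35,
)

```text
time_s: 29.05
tcp_pos: [0.6873, -0.001, 0.2058]
ee_rot: [[-0.966, -0.257, 0.017], [-0.257, 0.966, 0.007], [-0.018, 0.002, -1.0]]
wrist_force: [-0.3, -0.3, -0.3]
gripper_width: 0.674
```

```bash
python3 - <<'E'
from h import *
im,cal=save("wrist","w14")
for n in ["orange","green"]:
    for c in r.cut_out("wrist",f"dish_{n}_mid")[:1]: print(n,round(c["confidence"],2),rect("wrist",c["pixels"],.047,cal))
plan(.586,-.297,.24,166)
E
```

```text
orange 0.71 (array([ 6.857e+02, -6.000e-01]), array([41.3, 38.3]), 15.79)
green 0.91 (array([613. , -19.5]), array([39.1, 38.8]), -75.08)
tcp [ 0.6845 -0.0011  0.1995] jaw 104.84 q6 -88.4 shift [ 17.07 -26.07  -4.28] twist -61.16 F [ 0.3  0.6 -1.7] w 0.677 t 29.2
```

Both dishes are on their rings within about 1–2 mm. Now the lid.

Emit:
carry_out(
  steps=[
    [[17.1, -26.1, -4.3], -61],
    [[17.1, -26.1, -4.3], -61],
    [[17.1, -26.1, -4.3], -61],
    [[17.1, -26.1, -4.3], -61],
    [[17.1, -26.1, -4.3], -61],
    [[17.1, -26.1, -4.3], -61],
    [[17.1, -26.1, -4.3], -61],
    [[17.1, -26.1, -4.3], -61],
    [[17.1, -26.1, -4.3], -61],
    [[17.1, -26.1, -4.3], -61],
    [[17.1, -26.1, -4.3], -61],
    [[17.1, -26.1, -4.3], -61],
  ],
  gripper=0.4,
)

```text
time_s: 30.4
tcp_pos: [0.5862, -0.2963, 0.2399]
ee_rot: [[-0.244, -0.97, 0.005], [-0.97, 0.244, 0.006], [-0.007, -0.003, -1.0]]
wrist_force: [-0.9, 0.2, 0.1]
gripper_width: 0.699
```

```bash
python3 - <<'E'
from h import *
im,cal=save("wrist","w15")
print(r.place_of("wrist","lid_grip")[:1])
plan(.586,-.297,.073,166)
E
```

```text
[{'centre': [0.5857, -0.2985, 0.0963], 'confidence': 0.95}]
tcp [ 0.5861 -0.2967  0.2401] jaw 165.88 q6 -1.0 shift [ 0.15  0.06 16.71] twist -0.12 F [-0.5 -1.2 -0. ] w 0.702 t 30.5
```

View pics/w15.png

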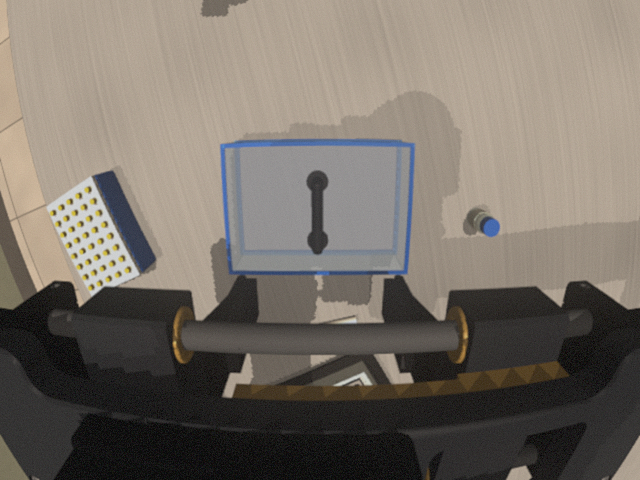

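Wrist view: lid roof corners at px (221,145), (414,144), (408,272), (230,272); handle from (318,180) to (318,245), nearly aligned.

```bash
python3 - <<'E'
from h import *
cal=r.calibration("wrist")
p=onplane("wrist",[[221,145],[414,144],[408,272],[230,272]],.064,cal)
print(p.mean(0),[np.linalg.norm(p[i]-p[i-1]) for i in range(4)])
for a,b in [(1,0),(2,3)]: d=p[b]-p[a];print(np.degrees(np.arctan2(d[1],d[0])))
h=onplane("wrist",[[317.5,181],[317.5,240]],.090,cal);d=h[0]-h[1];print(h.mean(0),np.linalg.norm(d),np.degrees(np.arctan2(d[1],d[0])))
plan(*p.mean(0),.073,166)
E
```

```text
[ 0.58771874 -0.29817894] [np.float64(0.12572194496013464), np.float64(0.1778397528352686), np.float64(0.1262054908959088), np.float64(0.17861826024433172)]
-13.819909584860664
-13.973349296123425
[ 0.58670865 -0.30333071] 0.05234554712151985 -104.157923286558
tcp [ 0.5861 -0.2967  0.2401] jaw 165.88 q6 -1.0 shift [ 0.23 -0.13 16.71] twist -0.12 F [-0.5 -1.2 -0. ] w 0.702 t 30.5
```

Emit:
carry_out(
  steps=[
    [[0.2, -0.1, 5], 0],
    [[0.2, -0.1, 10], 0],
    [[0.2, -0.1, 13.5], 0],
    [[0.2, -0.1, 15.5], 0],
    [[0.2, -0.1, 16.5], 0],
    [[0.2, -0.1, 16.6], 0],
    [[0.2, -0.1, 16.6], 0],
    [[0.2, -0.1, 16.6], 0],
  ],
)

```text
time_s: 31.3
tcp_pos: [0.5887, -0.2982, 0.0761]
ee_rot: [[-0.244, -0.97, 0.009], [-0.97, 0.244, 0.005], [-0.007, -0.007, -1.0]]
wrist_force: [-0.1, 0.3, -0.5]
gripper_width: 0.701
```

Emit:
carry_out(
  steps=[
    [[0, 0, 0], 0],
    [[0, 0, 0], 0],
    [[0, 0, 0], 0],
    [[0, 0, 0], 0],
    [[0, 0, 0], 0],
    [[0, 0, 0], 0],
    [[0, 0, 0], 0],
    [[0, 0, 0], 0],
    [[0, 0, 0], 0],
  ],
  gripper=-1,
)

```text
time_s: 32.2
tcp_pos: [0.5888, -0.2982, 0.076]
ee_rot: [[-0.243, -0.97, 0.009], [-0.97, 0.244, 0.005], [-0.007, -0.008, -1.0]]
wrist_force: [0.6, -0.1, -0.9]
gripper_width: 0.103
```

Emit:
carry_out(
  steps=[
    [[0, 0, -1.5], 0],
    [[0, 0, -4], 0],
    [[0, 0, -8], 0],
    [[0, 0, -12], 0],
    [[0, 0, -13], 0],
    [[0, 0, -13], 0],
    [[0, 0, -13], 0],
  ],
)

```text
time_s: 32.9
tcp_pos: [0.5862, -0.298, 0.2037]
ee_rot: [[-0.244, -0.97, 0.005], [-0.97, 0.244, 0.007], [-0.008, -0.003, -1.0]]
wrist_force: [-0.7, 0.5, -4.5]
gripper_width: 0.102
```

```bash
python3 - <<'E'
from h import *
plan(.648,-.0105,.2,194.8)
E
```

```text
tcp [ 0.5862 -0.298   0.2037] jaw 165.86 q6 -0.8 shift [-29.39   1.03   0.61] twist -28.94 F [-0.7  0.5 -4.5] w 0.102 t 32.9
```

Emit:
carry_out(
  steps=[
    [[-3.5, 0.1, 0], -4],
    [[-7, 0.3, 0], -8],
    [[-11, 0.4, 0], -12],
    [[-15, 0.5, 0], -16],
    [[-19, 0.7, 0], -20],
    [[-23, 0.8, 0], -24],
    [[-26, 0.9, 0], -27],
    [[-28.5, 1, 0], -29],
    [[-29.4, 1, 0], -29],
    [[-29.4, 1, 0], -29],
    [[-29.4, 1, 0], -29],
    [[-29.4, 1, 0], -29],
    [[-29.4, 1, 0], -29],
  ],
)

```text
time_s: 34.2
tcp_pos: [0.648, -0.0117, 0.206]
ee_rot: [[0.255, -0.967, 0.005], [-0.967, -0.255, 0.007], [-0.006, -0.006, -1.0]]
wrist_force: [-1.2, -0.7, -3.3]
gripper_width: 0.104
```

```bash
python3 - <<'E'
from h import *
im,cal=save("wrist","w16")
plan(.648,-.0105,.09,194.8)
E
```

```text
tcp [ 0.6481 -0.0115  0.2061] jaw -165.22 q6 1.8 shift [-0.03  0.06 11.61] twist -0.02 F [-0.5  0.3 -4.1] w 0.107 t 34.25
```

View pics/w16.png

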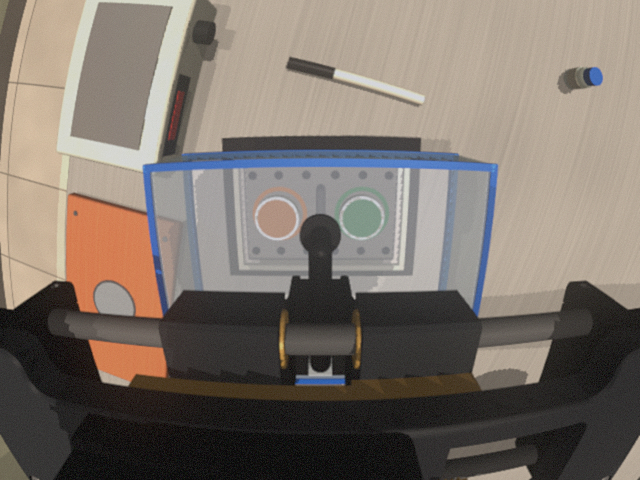

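Lid over the base: roof's far corners at px (145,166) and (496,165), flange's at (223,139) and (420,139), both dishes visible through it on their rings. I'll compute the offset.

```bash
python3 - <<'E'
from h import *
cal=r.calibration("wrist")
def f(px,z,half):
    p=onplane("wrist",px,z,cal);d=p[0]-p[1];y=np.arctan2(d[1],d[0]);print(np.linalg.norm(d),np.degrees(y),p.mean(0)+half*np.array([-np.sin(y),np.cos(y)]))
f([[145,166],[496,165]],.194,.064)
f([[223,139.5],[420,139]],.014,.071)
# lid lower edge (far side), faint line
f([[184,154],[460,153]],.130,.064)
E
```

```text
0.1772315281911962 15.03796080277941 [ 0.6476794  -0.01090456]
0.1899671091414513 15.029365424553074 [ 0.64698733 -0.00947952]
0.18403136547409452 15.111102805456897 [ 0.64698136 -0.01189996]
```

Emit:
carry_out(
  steps=[
    [[-0.1, 0.1, 3], 0],
    [[-0.1, 0.1, 6], 0],
    [[-0.1, 0.1, 8], 0],
    [[-0.1, 0.1, 9.5], 0],
    [[-0.1, 0.1, 10.5], 0],
    [[-0.1, 0.1, 11.2], 0],
    [[-0.1, 0.1, 11.4], 0],
    [[-0.1, 0.1, 11.4], 0],
    [[-0.1, 0.1, 11.4], 0],
  ],
)

```text
time_s: 35.15
tcp_pos: [0.648, -0.01, 0.0931]
ee_rot: [[0.255, -0.967, 0.007], [-0.967, -0.255, 0.007], [-0.005, -0.009, -1.0]]
wrist_force: [0.5, -1.0, -2.8]
gripper_width: 0.099
```

Emit:
carry_out(
  steps=[
    [[0, 0, 0.1], 0],
    [[0, 0, 0.2], 0],
    [[0, 0, 0.3], 0],
    [[0, 0, 0.35], 0],
    [[0, 0, 0.35], 0],
  ],
)

```text
time_s: 35.65
tcp_pos: [0.6483, -0.0099, 0.09]
ee_rot: [[0.255, -0.967, 0.008], [-0.967, -0.255, 0.007], [-0.005, -0.009, -1.0]]
wrist_force: [-0.5, 0.3, -1.7]
gripper_width: 0.104
```

Emit:
carry_out(
  steps=[
    [[0, 0, 0.1], 0],
    [[0, 0, 0.15], 0],
    [[0, 0, 0.15], 0],
  ],
)

```text
time_s: 35.95
tcp_pos: [0.6483, -0.0099, 0.0899]
ee_rot: [[0.256, -0.967, 0.008], [-0.967, -0.256, 0.007], [-0.005, -0.01, -1.0]]
wrist_force: [-3.3, 0.6, 4.8]
gripper_width: 0.099
```

Contact at exactly the seated height (0.090). Releasing and lifting clear.

Emit:
carry_out(
  steps=[
    [[0, 0, 0], 0],
    [[0, 0, 0], 0],
    [[0, 0, 0], 0],
    [[0, 0, 0], 0],
    [[0, 0, 0], 0],
    [[0, 0, -2], 0],
    [[0, 0, -6], 0],
    [[0, 0, -10], 0],
    [[0, 0, -14], 0],
    [[0, 0, -15], 0],
    [[0, 0, -15], 0],
  ],
  gripper=0,
)

```text
time_s: 37.05
tcp_pos: [0.648, -0.0108, 0.2423]
ee_rot: [[0.256, -0.967, 0.013], [-0.967, -0.256, 0.008], [-0.005, -0.015, -1.0]]
wrist_force: [-0.9, 1.1, -0.4]
gripper_width: 0.501
```

```bash
python3 - <<'E'
from h import *
im,cal=save("wrist","w17");plan(.4,-.3,.24,180)
print(r.place_of("wrist","lid_grip")[:1])
s=r.capture("side");cv2.imwrite("pics/s17.png",cv2.resize(s[180:420,60:420],None,fx=2.2,fy=2.2,interpolation=cv2.INTER_CUBIC)[:,:,::-1])
print(r.place_of("side","lid_grip")[:1])
E
```

```text
tcp [ 0.6469 -0.0108  0.2398] jaw -165.19 q6 1.7 shift [21.65 31.26 -0.46] twist 14.81 F [-0.1 -0.7 -0.7] w 0.499 t 37.1
[{'centre': [0.649, -0.0095, 0.1118], 'confidence': 0.62}]
[{'centre': [0.6481, -0.0133, 0.1081], 'confidence': 0.76}]
```

View pics/w17.png

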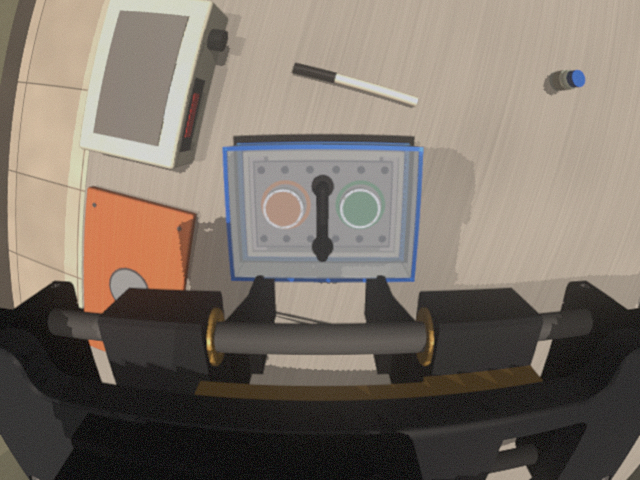

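View pics/s17.png

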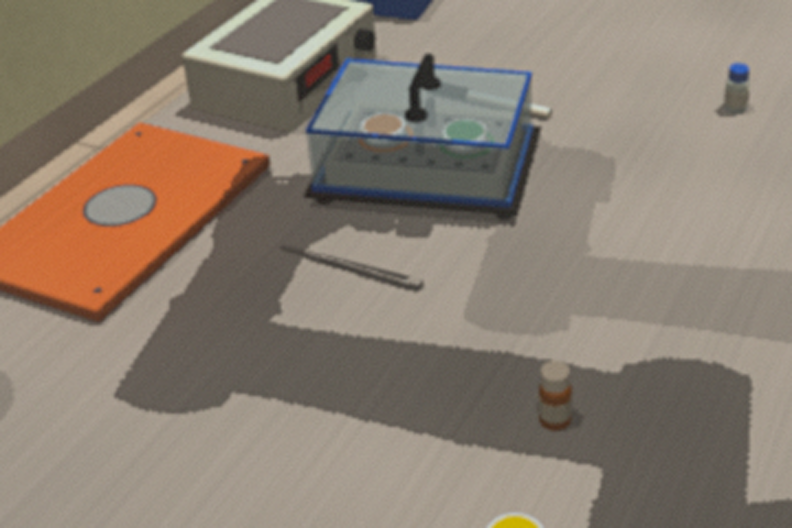

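The lid sits down on the flange all round in both views: roof corners at px (223,148), (423,147), (414,279), (232,280), and a thin even black flange in the side crop. The vials and yellow dish are standing where they were. One numeric check, then I hand in.

```bash
python3 - <<'E'
from h import *
p=onplane("wrist",[[223,148],[423,147],[414,279.5],[232,280]],.078)
print(p.mean(0),[round(np.linalg.norm(p[i]-p[i-1]),4) for i in range(4)])
s=r.sense();print(s["wrist_force"],s["time_s"])
if np.linalg.norm(p.mean(0)-[.648,-.0105])<.004: print(r.finish_job())
E
```

```text
[ 0.64402667 -0.01137105] [np.float64(0.1251), np.float64(0.1757), np.float64(0.1255), np.float64(0.1752)]
[ 0.39236474  0.29692984 -0.70092529] 37.25
```

The check used a pose from after the arm settled, while the picture was taken during settling. I'll repeat it with a fresh picture.

```bash
python3 - <<'E'
from h import *
im,cal=save("wrist","w18");plan(.648,-.0105,.24,194.8)
c=cv2.inRange(cv2.cvtColor(im,cv2.COLOR_RGB2HSV),(105,150,90),(125,255,255))[120:300,200:450]
cv2.imwrite("pics/w18c.png",cv2.resize(im[120:300,200:450],None,fx=3,fy=3,interpolation=cv2.INTER_CUBIC)[:,:,::-1])
E
```

```text
tcp [ 0.6462 -0.0111  0.2375] jaw -165.18 q6 1.7 shift [-0.01 -0.19 -0.25] twist 0.02 F [0.4 0.8 0.1] w 0.5 t 37.3
```

View pics/w18c.png

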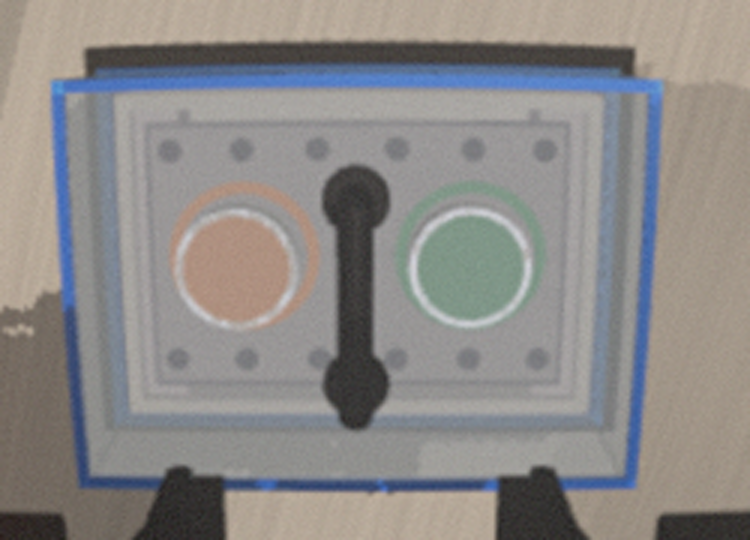

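```bash
python3 - <<'E'
from h import *
C=lambda a:np.array(a)/3+[200,120]
p=onplane("wrist",C([[53,82],[662,82],[636,487],[83,488]]),.078)
print(p.mean(0),[round(np.linalg.norm(p[i]-p[i-1]),4) for i in range(4)])
f=onplane("wrist",C([[86,48],[634,48]]),.014);d=f[0]-f[1];y=np.arctan2(d[1],d[0]);b=f.mean(0)+.071*np.array([-np.sin(y),np.cos(y)])
print("base",b,np.linalg.norm(d),np.degrees(y));e=p[0]-p[1];print("lid yaw",np.degrees(np.arctan2(e[1],e[0])))
print(r.sense()["tcp_pos"])
if np.linalg.norm(p.mean(0)-b)<.005: print("done",r.finish_job())
E
```

```text
[ 0.64710922 -0.0092062 ] [np.float64(0.1289), np.float64(0.1785), np.float64(0.1281), np.float64(0.1781)]
base [ 0.64731724 -0.0107379 ] 0.19097111711624237 14.878939402904207
lid yaw 14.865926945034849
[ 0.64622926 -0.01105021  0.23752651]
the job is handed in; nothing more can be done
done None
```

The chamber is loaded in the order asked, and the job is handed in at about 37 s of the 120 s; no verdict was reported. The cartridge stands in the middle of the floor, the shelf is on its ledges, each dish is on its own ring, and the lid is on the flange. I did not touch the yellow-topped dish or the vials. In the pictures taken after the lid went on, the vials stood upright. Of the yellow dish, only a corner showed there.

**Last checks:**
- **Lid:** its centre is within about 1.5 mm of the base's, and the two turns agree within 0.1°. The roof measured 178 x 128 mm at the seated height, which fits a lid sitting level. Contact came with the tool at 90 mm, the height expected when seated, and the side picture shows it down all round.
- **Dishes:** each sits within about 2 mm of its ring centre. They were set down, not dropped: contact was felt before each release.
- **Cartridge:** it stands within about 2 mm of the floor's middle.

**Check that first disagreed:** my first lid measurement came out 4 mm off. It paired a picture taken while the arm was still settling with a later pose. A fresh picture gave the figures above.

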